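# Check the chilled mill, then hold its bayonet lid at the half-way vent mark

## Robot

A 6-joint arm with a two-finger parallel gripper is mounted at the origin on the work surface. World frame = base frame: x ahead of the robot, y to its left, z up, the work surface at z = 0. Lengths are in mm, angles in rad, forces in N, time in s.
With the tool pointing down it reaches from about 350 to 975 mm from the base axis. Payload 7.1 kg.
Tool frame: the origin (TCP) lies between the finger pads; the fingertips stand 17 mm ahead of it and the grasp point (between the pads) lies 2 mm behind it; z points along the fingers, y is the line along which they close (so a half turn about z gives the same grasp; the last joint's range is limited). The gripper opens to 88 mm and grips with 3 to 60 N. Pads are 20 mm wide; open, the fingers measure 115 mm over their backs; the gripper's body (75 mm by 178 mm) begins 61 mm behind the grasp point.
Start: joints at [1.137, 0.423, 1.63, -0, 1.089, -0.019], TCP at [251.847, 571.995, 239.675] pointing down, gripper open.
Joint ranges: [-3, 3], [-0.9, 2.11], [0.09, 2.58], [-1.31, 4.45], [0.11, 2.69], [-2.54, 2.54]. Speed limits (rad/s): [2.39, 2.39, 3.01, 3.14, 3.14, 3.14].

## Interface

Orientations are given as a rotation vector (axis times angle).
In Python, from workcell import ctrl, vision, sensors, workorder gives the robot as it stands (ctrl), with the cameras (vision), the readings (sensors) and the job (workorder).
- The arm moves only by the shell command python3 jog.py FILE [OPENING], which reads ROWS from the file FILE. ROWS is a JSON list of rows, 1 to 5 of them, each written [[dx, dy, dz], [rx, ry, rz]]: dx, dy, dz in a scale on which 1.0 is 800 mm, then a rotation vector rx, ry, rz in normalised numbers (1 is 4 rad); each row shifts and turns the commanded pose from where the row before left it, along the tool's axes as they then stand; what a row does not reach is not made up. A row lasts 1/12 s, in which the tool goes at most 41.7 mm and 0.125 rad, less where a joint would pass 70% of its speed; a pose out of reach is approached as far as the arm can. OPENING is the finger opening in mm, set as the command begins (- or left out keeps the last). The fingers move at their own pace and stop on an object; the grip force is fixed at half the most. Time passes only in rows, so rows that do not move let the fingers close. It prints the time, the measured TCP pose, the force, the opening and the grip force at its end. No shift or turn number may pass 1 either way. Input that does not fit is refused with a message, and nothing moves.
- sensors.get_obs(): the state, without advancing time (a new reading comes with each control period).
- vision.get_image(name): name is "scene" or "top"; returns a dict with "img" (400x640x3 uint8, red, green, blue), "fx", "fy", "cx", "cy" (pixels), "k1" (the pictures are not rectified: a ray, as slopes to the right and down, at radius r is drawn at 1 + k1 r^2 times it, then the intrinsics apply), "R" (3x3) and "t" (3): a world point X has camera coordinates R X + t. Camera axes: x right, y down, z forward; pixel columns grow to the right and rows downward; lengths in mm; the calibration is good to about 2 mm. A picture is of the moment at which its call begins. There is no depth.
- workorder.close_job(): hands the job in; it is judged then, once.
The state is a dict: "t": time; "qpos": joint angles; "qvel": joint speeds; "joint_torque": joint torques, N m; "ee_pos": TCP position; "orientation": TCP orientation; "ft_force": force on the tool from outside, world axes, zero at the start; "moment": the same for the moment, N m; "width": finger opening in mm; "grasp_force": force on a finger pad.
Only numpy, scipy, OpenCV 4.12 (cv2) and the standard library are available. Lean on these libraries where they do the work, as an engineer would, in place of code of your own. Each camera call takes 0.05 s, during which the arm holds its last target. There are 200 camera calls.

## Task

Take the infrared thermometer out of its stand, hold it still for a good second straight above the middle of the mill's open chamber, its window pointing down from about 8 cm over the mouth, and put it back in its stand. Then lower the bayonet lid into the mill's collar, without dropping it, until it is fully down, and twist it clockwise half way to the lock (30 degrees, to the single raised mark) so that the chamber can vent; never let it turn on into the lock. The lid springs back if released, so finish while still gripping it there, and leave the tube rack, freezer box and bottle where they are.

Things in the scene. Friction and masses are not known exactly. Their poses are not given: they have to be found in the camera images.
- mill: fixed mill: white housing 150 x 150 x 85 mm high, dark control panel on its -x side; on top a round aluminium collar, outer dia 104, 36 mm high, bore 74 mm, with two entry slots 26 mm wide (out to dia 92) at its +x and -x sides. Under its 12 mm thick lip the collar is undercut to dia 92, so turned lugs are caught. Origin: centre of underside, z up
- mouth (a point): centre of the collar's top rim (the open chamber's mouth), on the mill's axis, 121 mm above the bench; axes as the mill's
- half_mark (a point): the single raised dark mark (12 x 3 mm) on the housing beside the collar, 61 mm from the mill's axis, 30 degrees clockwise (from above) of the +x slot; another lies across from it. Paired marks at 60 degrees show the lock. The bar handle points at a single mark when the lid is half way
- ring (a joint): sprung ring in the chamber; the lid's lugs drop between its dogs and drive it. 0 = at rest, in line with the slots; grows clockwise (from above); half way 0.52 rad, the lock's catch takes over above 0.8, end stop 1.05. With 4.5 mm play each side of a lug it reads up to 0.14 less than the lid's own angle. Springs back with about 0.13 N m at half way
- lid: loose grey bayonet lid, 220 g: plug dia 66, 28 mm high, two lugs at its foot along x (84 mm over both, 16 wide, 7 high); disc dia 100 at 28-37 mm; bar handle 80 mm long (x), 14 thick (y), 37-73 mm up. Origin: centre of the plug's foot, z up. Enters with its x along the mill's x, either way round; fully down, the disc lies on the rim and the origin is 28 mm below the mouth
- stand: fixed stand for the thermometer: dark base 90 x 90 x 8 mm with a white tube, outer dia 64, bore 36 mm, open at the top, rim 60 mm above the bench. Origin: centre of its underside, z up
- thermometer: loose infrared thermometer, 160 g, 140 mm tall, window down: dark round nose dia 26, 50 mm long; round flange dia 52 at 50-58 mm, which rests on the stand's rim with the nose in the bore; white grip 38 (x) by 28 mm (y) at 58-140 mm. Origin: window at the foot of the nose, z up along the grip; it looks along -z. In the stand its origin is 10 mm above the bench
- tube_rack: loose bystander: clear rack of capped tubes, 90 x 160 mm, 68 mm high; origin under its centre
- freezer_box: loose bystander: white-lidded card freezer box, 134 x 134 mm, 56 mm high; origin under its centre
- reagent_bottle: loose bystander: closed white bottle, 60 mm in diameter, 115 mm high; origin under its centre

How it is judged (in metres and radians):
On the way, in this order (a step that is already met when the one before it is completed fails the run):
1. the gripped thermometer is held still, pointing straight down at the middle of the open chamber from 3 to 15 cm above the mouth, for 0.8 s (x of mouth in the frame of thermometer between -0.02 and 0.02 m and y of mouth in the frame of thermometer between -0.02 and 0.02 m and z of mouth in the frame of thermometer between -0.15 and -0.03 m and angle between thermometer's own z axis and vertical below 0.2 rad and linear speed of thermometer below 0.03 m/s and contact force between the fingers and thermometer above 1 N), for 0.8 s.
2. the thermometer is back in its stand, upright and let go (horizontal distance between thermometer and stand below 0.012 m and z of thermometer in the frame of stand between 0.004 and 0.016 m and angle between thermometer's own z axis and vertical below 0.12 rad and contact force between the fingers and thermometer below 0.2 N), for 0.2 s.
3. the lid is fully down in the collar (z of lid in the frame of mouth below -0.024 m and horizontal distance between lid and mouth below 0.008 m and angle between lid's own z axis and vertical below 0.08 rad), for 0.05 s.
4. the gripped lid is held at half way (all of step 3 and angle between the x axis of lid and the x axis of mill, either way round between 0.35 and 0.7 rad and value of joint ring between 0.2 and 0.7 rad and contact force between the fingers and lid above 1.5 N), for 0.3 s.
At the end, for the whole second after the job is handed in: Lid fully down in the collar (within 4 mm; 8 mm of its axis; tilt under 0.08 rad), turned 0.35-0.70 rad clockwise, ring at rest at 0.20-0.70 rad, gripped with over 1.5 N; thermometer upright in its stand (within 12 mm of axis, 6 mm in height, 0.12 rad), let go (all of step 2 and all of step 4 and velocity of joint ring between -0.1 and 0.1 rad/s); the arm keeps its last pose, push and grip.
It fails at once if the lid is dropped (falls faster than 0.6 m/s, untouched by the fingers) (linear speed of lid above 0.6 m/s and contact force between the fingers and lid below 0.1 N).
It fails at once if the lid is turned on into the lock (ring beyond 0.8 rad) (value of joint ring above 0.8 rad).
It fails at once if a bystander (tube rack, freezer box, bottle) is moved by more than 25 mm (distance of any of tube_rack, freezer_box, reagent_bottle from where it was at the start of the episode above 0.025 m).
It also fails if it takes over 67 s, if anything falls off the work surface, if the arm or the gripper's body presses on something with over 40 N, if the wrist force passes 120 N, or if a joint passes its speed limit or range.

## Working session

There is one attempt and no reset: what is moved stays moved. The work goes in short steps, Python scripts to look and compute and a shell command to move; the robot and the scene stay as the last step left them, time stands still between calls to the robot, and variables do not carry over. Pictures are saved under pics/ and viewed, at most 10 in all, crops included, and the job is handed in when it is done.

```bash
ls; mkdir -p pics
python3 - <<'E'
from workcell import ctrl, vision, sensors, workorder
import cv2
o=sensors.get_obs()
print({k:o[k] for k in('t','ee_pos','orientation','width','ft_force')})
for n in('scene','top'):
    d=vision.get_image(n); cv2.imwrite(f'pics/{n}0.png',d['img'][:,:,::-1])
    print(n,d['fx'],d['fy'],d['cx'],d['cy'],d['k1'],d['R'],d['t'])
E
```

```text
jog.py
pics
workcell.py
{'t': 0.0, 'ee_pos': array([251.64067914, 571.5524535 , 238.92841775]), 'orientation': array([-6.46763629e-01, -3.07398671e+00,  2.24887637e-03]), 'width': 87.6112312839534, 'ft_force': array([ 0.08544952, -0.54365511, -1.06738413])}
scene 370.8072780281332 370.8072780281332 314.3250222714918 188.1037607924558 -0.042437647725341976 [[-0.31343941  0.9494896  -0.01500781]
 [ 0.75115965  0.23823722 -0.61563155]
 [-0.58096033 -0.20423645 -0.78789121]] [ 171.24315167 -419.92036728 1492.08581388]
top 452.35061968473786 452.35061968473786 320.66183753092685 194.621925109683 -0.09180071443658754 [[ 0.0167693  -0.99953936  0.02529535]
 [-0.98852383 -0.02037257 -0.14968501]
 [ 0.15013139 -0.02249494 -0.98841011]] [ -25.11673698  618.24867266 1204.67072727]
```

View pics/scene0.png

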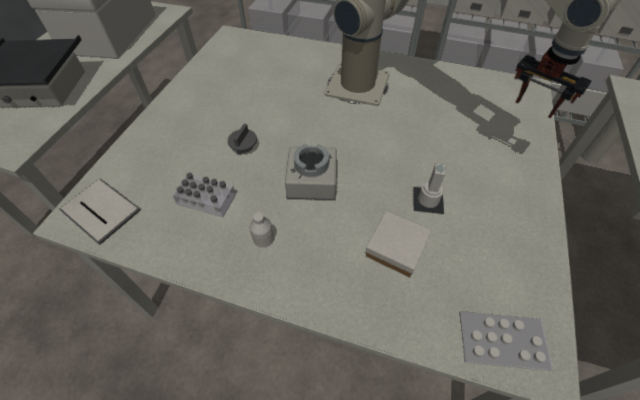

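View pics/top0.png

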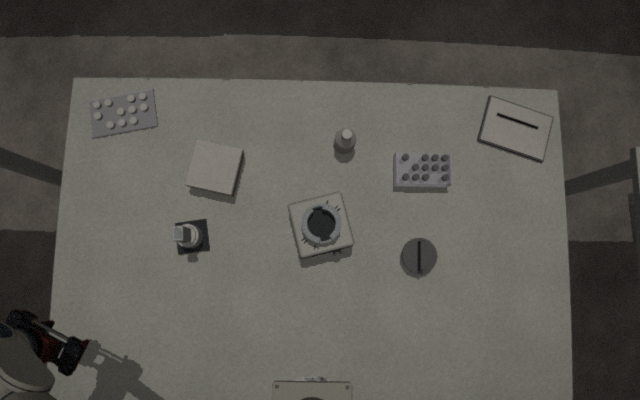

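The scene view shows the mill at about (311,170), the stand with thermometer at (430,190), and the lid at (242,140). In the top view they are at about (321,225), (192,237) and (419,257). Next I'll enlarge these areas and run the first masks.

```bash
cat > h.py <<'E'
import numpy as np, cv2
from workcell import ctrl, vision, sensors, workorder
def cam(n):
    d=vision.get_image(n); d['R']=np.array(d['R']); d['t']=np.array(d['t'])
    d['K']=np.array([[d['fx'],0,d['cx']],[0,d['fy'],d['cy']],[0,0,1]]); d['D']=np.array([d['k1'],0,0,0.]); return d
def ray(d,uv):
    p=cv2.undistortPoints(np.float64(uv).reshape(-1,1,2),d['K'],d['D']).reshape(-1,2)
    v=np.c_[p,np.ones(len(p))]@d['R']; return -d['R'].T@d['t'],v
def onz(d,uv,z):
    c,v=ray(d,uv); return (c+v*((z-c[2])/v[:,2:]))
def px(d,X):
    return cv2.projectPoints(np.float64(X).reshape(-1,1,3),cv2.Rodrigues(d['R'])[0],d['t'],d['K'],d['D'])[0].reshape(-1,2)
E
python3 - <<'E'
from h import *
T=cam('top');S=cam('scene')
np.set_printoptions(precision=1,suppress=True)
def crop(d,c,r=32): 
    x,y=c; return cv2.resize(d['img'][y-r:y+r,x-r:x+r],(256,256),interpolation=cv2.INTER_CUBIC)
m=np.vstack([np.hstack([crop(T,c) for c in((321,225),(192,237),(419,257))]),np.hstack([crop(S,c) for c in((311,170),(430,190),(242,140))])])
cv2.imwrite('pics/m.png',np.clip(m[:,:,::-1]*1.6,0,255).astype(np.uint8))
g=cv2.cvtColor(T['img'],cv2.COLOR_RGB2GRAY)
for c in((321,225),(192,237),(419,257),(340,260)): print(g[c[1]-1:c[1]+2,c[0]-1:c[0]+2].ravel())
for n,c,z in(('mill',(321,225),121),('stand',(192,237),8),('lid',(419,257),37)): print(n,onz(T,c,z))
E
```

```text
[35 36 38 37 41 36 39 40 38]
[110 130 129 103 125 129  91 121 122]
[28 26 41 33 22 42 25 27 41]
[ 75 104 110  79 107 113 103 108 110]
mill [[528.2 -14.1 121. ]]
stand [[496.3 346.    8. ]]
lid [[ 451.4 -288.5   37. ]]
```

View pics/m.png

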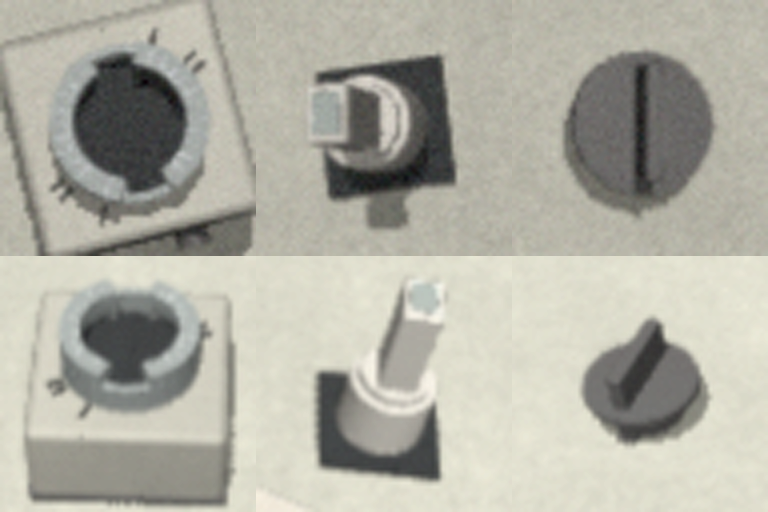

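The crops show the mill's slots at top-image px (317,209) and (325,239), so its yaw is about +15°. The single mark is at (327,202), clockwise of the +x slot. The thermometer's top is at (188,236) and its stand is near (193,236). The lid's disc is centred near (417,256) with its bar almost along world x. Now the measurements.

```bash
cat > meas.py <<'E'
from h import *
np.set_printoptions(precision=1,suppress=True)
T=cam('top');S=cam('scene')
def comp(m,c):
    n,l,s,ce=cv2.connectedComponentsWithStats(m.astype(np.uint8)); 
    ys,xs=np.nonzero(l); i=np.argmin((xs-c[0])**2+(ys-c[1])**2); return (l==l[ys[i],xs[i]]).astype(np.uint8)
def roi(m,c,r):
    o=np.zeros_like(m); o[c[1]-r:c[1]+r,c[0]-r:c[0]+r]=m[c[1]-r:c[1]+r,c[0]-r:c[0]+r]; return o
def hull(m): return cv2.convexHull(np.vstack(cv2.findContours(m,cv2.RETR_EXTERNAL,cv2.CHAIN_APPROX_NONE)[0])).reshape(-1,2).astype(float)
def circ(P):  # circle fit in plane
    A=np.c_[2*P[:,:2],np.ones(len(P))]; s=np.linalg.lstsq(A,(P[:,:2]**2).sum(1),rcond=None)[0]; return s[:2],np.sqrt(s[2]+s[:2]@s[:2])
def rect(P):
    c,s,a=cv2.minAreaRect(np.float32(P[:,:2])); return np.array(c),np.array(s),a
for nm,d,cm,cs,cl in(('top',T,(321,225),(192,237),(419,257)),('scene',S,(311,158),(430,200),(242,142))):
    I=cv2.GaussianBlur(d['img'],(3,3),0).astype(int); g=I.mean(2); rb=I[:,:,0]-I[:,:,2]
    print(nm)
    col=comp(roi((rb<-3)&(g>85),cm,30),cm); print(' collar',circ(onz(d,hull(col),121)),col.sum())
    bo=comp(roi(g<60,cm,25),cm); h=onz(d,hull(bo),121); print(' bore rect',rect(h), bo.sum())
    ba=roi(g<65,cs,34); ba=comp(ba,(cs[0]+12,cs[1])); print(' base',rect(onz(d,hull(ba),8)),ba.sum())
    sc=comp(roi((rb<-3)&(g>85),(188,235) if nm=='top' else (436,168),10),(184,235) if nm=='top' else (437,168)); print(' screen',onz(d,hull(sc),150).mean(0),rect(onz(d,hull(sc),150)),sc.sum())
    li=comp(roi(g<66,cl,30),cl); print(' disc',circ(onz(d,hull(li),37)),li.sum())
    ha=comp(roi(g<37,cl,18),cl); print(' band z37,z73',rect(onz(d,hull(ha),37)),rect(onz(d,hull(ha),73)),ha.sum())
E
python3 meas.py
```

```text
topTraceback (most recent call last):
  File "meas.py", line 17, in <module>
    col=comp(roi((rb<-3)&(g>85),cm,30),cm); print(' collar',circ(onz(d,hull(col),121)),col.sum())
  File "meas.py", line 6, in comp
    ys,xs=np.nonzero(l); i=np.argmin((xs-c[0])**2+(ys-c[1])**2); return (l==l[ys[i],xs[i]]).astype(np.uint8)
                           ~~~~~~~~~^^^^^^^^^^^^^^^^^^^^^^^^^^^
    return _wrapfunc(a, 'argmin', axis=axis, out=out, **kwds)
    return bound(*args, **kwds)
ValueError: attempt to get argmin of an empty sequence
```

Run:
```python
from h import *
T=cam('top');S=cam('scene')
for n,d,ps in(('T',T,((305,225),(338,225),(302,246),(184,235),(187,227),(340,260),(300,230),(211,236),(410,250),(419,257),(409,268))),('S',S,((296,160),(327,160),(330,180),(436,168),(311,155),(340,230),(445,208),(240,150)))):
    I=cv2.GaussianBlur(d['img'],(3,3),0)
    print(n,[(p,I[p[1],p[0]].tolist()) for p in ps])
```

```text
T [((305, 225), [107, 109, 107]), ((338, 225), [104, 107, 105]), ((302, 246), [122, 120, 111]), ((184, 235), [54, 54, 50]), ((187, 227), [93, 91, 87]), ((340, 260), [104, 103, 96]), ((300, 230), [115, 112, 105]), ((211, 236), [115, 114, 106]), ((410, 250), [69, 67, 66]), ((419, 257), [30, 29, 28]), ((409, 268), [65, 65, 63])]
S [((296, 160), [113, 117, 114]), ((327, 160), [96, 100, 97]), ((330, 180), [132, 131, 121]), ((436, 168), [118, 118, 113]), ((311, 155), [42, 43, 44]), ((340, 230), [142, 141, 131]), ((445, 208), [139, 139, 128]), ((240, 150), [52, 51, 50])]
```

```bash
sed -i "s/(rb<-3)&(g>85),cm/(rb<4)\&(g>70),cm/; s/(rb<-3)&(g>85),(188,235) if nm=='top' else (436,168),10),(184,235) if nm=='top' else (437,168)/(rb<4)\&(g>80),(178,232) if nm=='top' else (440,168),9),(178,232) if nm=='top' else (440,168)/; s/roi(g<66,cl,30)/roi(g<74,cl,30)/" meas.py; python3 meas.py
```

```text
top
 collar (array([532.2, -13.9]), np.float64(52.0324011135654)) 579
 bore rect (array([532.9, -14.2]), array([73.2, 72.7]), 61.173919677734375) 662
 base (array([496., 346.]), array([93.1, 88.4]), 9.955673217773438) 537
 screen [498.2 347.9 150. ] (array([498.2, 347.6]), array([25.4, 15.2]), 3.344144344329834) 70
 disc (array([ 450.7, -285.3]), np.float64(51.22647951879766)) 1064
 band z37,z73 (array([ 454.3, -287.1]), array([ 2.8, 77. ]), 89.39777374267578) (array([ 453.6, -278.4]), array([ 2.7, 74.8]), 89.39778137207031) 57
scene
 collar (array([549.6,  -9.2]), np.float64(59.578858101815165)) 605
 bore rect (array([551.1,  -7.1]), array([62.8, 64.7]), 17.44158363342285) 261
 base (array([502.7, 349.6]), array([85.1, 84.3]), 8.898253440856934) 282
 screen [496.9 350.1 150. ] (array([497.2, 349.8]), array([23.8, 16.3]), 6.679515838623047) 43
 disc (array([ 458.8, -283.2]), np.float64(55.49844617798832)) 513
 band z37,z73 (array([ 442. , -293.6]), array([ 9.9, 65.2]), 89.11127471923828) (array([ 474.4, -271.7]), array([ 9.5, 62.5]), 89.11127471923828) 39
```

```bash
cat >> meas.py <<'E'
d=T; I=cv2.GaussianBlur(d['img'],(3,3),0).astype(int); g=I.mean(2)
print('---')
ys,xs=np.nonzero(roi(g<75,(321,225),26)); P=onz(d,np.c_[xs,ys],121)[:,:2]-[532.2,-14]
r=np.hypot(*P.T); k=(r>39)&(r<45); a=np.degrees(np.arctan2(P[k,1],P[k,0]))
print('slot angs',np.histogram(a,bins=36,range=(-180,180))[0]); 
for lo,hi in((-30,60),): print('+x',a[(a>lo)&(a<hi)].mean()); b=(a+180+360)%360; b=b[(b<60)|(b>330)]; b[b>180]-=360; print('-x',b.mean())
for th in(60,64,68,72,78):
    li=comp(roi(g<th,(419,257),30),(419,257)); print(th,circ(onz(d,hull(li),37)),li.sum())
bd=g[235:282,398:440].astype(int)
h=roi(g<45,(419,257),17); ys,xs=np.nonzero(h); print('band',np.c_[ys][[0,-1]].ravel(),xs.min(),xs.max()); Q=onz(d,np.c_[xs,ys],55)[:,:2]; print(Q.mean(0),np.polyfit(Q[:,0],Q[:,1],1), Q.min(0),Q.max(0))
E
python3 meas.py | sed -n '/---/,$p'
```

```text
---
slot angs [6 7 6 3 0 0 0 0 0 0 0 0 0 0 0 0 0 2 6 7 6 1 0 0 0 0 0 0 0 0 0 0 0 0 0 1]
+x 14.506767054068916
-x 16.872470275838523
60 (array([ 451.9, -270. ]), np.float64(49.30953753247658)) 183
64 (array([ 453. , -283.9]), np.float64(46.05959390075569)) 326
68 (array([ 451.4, -285.9]), np.float64(48.9271275964028)) 938
72 (array([ 450.9, -285.4]), np.float64(50.26241676254172)) 1038
78 (array([ 450.6, -285.4]), np.float64(51.64171057562039)) 1096
band [241 272] 418 421
[ 451.2 -284.2] [  -0.  -281.1] [ 410.6 -289.3] [ 494.6 -281. ]
```

```bash
cat > go.py <<'E'
import sys, numpy as np
from scipy.spatial.transform import Rotation as Ro
from workcell import ctrl, vision, sensors, workorder
# go.py x y z yaw_of_tool_y(deg, mod 180): prints the needed rotation (tool frame) and translation before/after it
x,y,z,a=map(float,sys.argv[1:5]); o=sensors.get_obs()
R=Ro.from_rotvec(o['orientation']).as_matrix(); yn=np.arctan2(R[1,1],R[0,1])
d=(np.radians(a)-yn+np.pi/2)%np.pi-np.pi/2; c,s=np.cos(yn+d),np.sin(yn+d)
G=np.c_[[-s*-1,-c,0],[c,s,0],[0,0,-1]]
if np.linalg.det(G)<0: G[:,0]*=-1
D=np.array([x,y,z])-o['ee_pos']; np.set_printoptions(precision=3,suppress=True)
print('t',round(o['t'],2),'tcp',o['ee_pos'],'yaw',np.degrees(yn),'rot',Ro.from_matrix(R.T@G).as_rotvec(),'d now',R.T@D,'d after',G.T@D,'w',o['width'],'g',o['grasp_force'],'F',o['ft_force'],'M',o['moment'],'q',o['qpos'])
E
python3 go.py 497.5 347.5 239 95.5
```

```text
t 0.6 tcp [251.841 571.984 239.672] yaw 66.23308875347456 rot [-0.     0.    -0.511] d now [-315.296 -106.442    0.68 ] d after [-223.012 -246.996    0.672] w 87.87984292344589 g 0.0 F [-0.765  0.299 -0.091] M [ 0.017 -0.022 -0.05 ] q [ 1.137  0.423  1.63  -0.     1.089 -0.019]
```

The manual's scale: shifts go in shares of 800 mm and turns go in shares of 4 rad. Converting my numbers, -0.103 rad / 4 = -0.0258.

```bash
echo '[[[0,0,0],[0,0,-0.0255]],[[0,0,0],[0,0,-0.0255]],[[0,0,0],[0,0,-0.0255]],[[0,0,0],[0,0,-0.0255]],[[0,0,0],[0,0,-0.0258]]]' > mv.in && python3 jog.py mv.in 70
echo '[[[-0.0279,-0.0309,0],[0,0,0]],[[-0.0279,-0.0309,0],[0,0,0]],[[-0.0279,-0.0309,0],[0,0,0]],[[-0.0279,-0.0309,0],[0,0,0]],[[-0.0279,-0.0309,0],[0,0,0]]]' > mv.in && python3 jog.py mv.in
echo '[[[-0.0279,-0.0309,0],[0,0,0]],[[-0.0279,-0.0309,0],[0,0,0]],[[-0.0279,-0.0309,0],[0,0,0]],[[-0.0279,-0.0309,0],[0,0,0]],[[-0.0279,-0.0309,0],[0,0,0]]]' > mv.in && python3 jog.py mv.in
echo '[[[0,0,0],[0,0,0]],[[0,0,0],[0,0,0]]]' > mv.in && python3 jog.py mv.in
python3 go.py 497.5 347.5 125 95.5
python3 - <<'E'
from h import *
for n,c in(('top',(192,237)),('scene',(430,175))):
    d=cam(n);x,y=c;cv2.imwrite(f'pics/a_{n}.png',cv2.resize(d['img'][y-60:y+60,x-60:x+60,::-1],(400,400)))
a=np.hstack([cv2.imread(f'pics/a_{n}.png') for n in('top','scene')]);cv2.imwrite('pics/a.png',a)
E
```

```text
t: 1.02
ee_pos: [251.8, 572.0, 239.7]
orientation: [-0.159, 3.138, 0.0]
ft_force: [1.0, 0.5, -0.5]
width: 70.0
grasp_force: 0.0
t: 1.43
ee_pos: [375.6, 458.7, 239.8]
orientation: [-0.152, 3.138, 0.0]
ft_force: [0.8, 0.7, -0.3]
width: 70.1
grasp_force: 0.0
t: 1.85
ee_pos: [498.6, 346.3, 239.9]
orientation: [-0.151, 3.138, 0.0]
ft_force: [-0.2, -0.7, 0.1]
width: 70.0
grasp_force: 0.0
t: 2.02
ee_pos: [498.6, 346.4, 239.7]
orientation: [0.146, -3.138, -0.0]
ft_force: [0.3, 0.0, 0.1]
width: 70.1
grasp_force: 0.0
t 2.02 tcp [498.583 346.374 239.653] yaw 95.32943616626078 rot [ 0.    -0.    -0.003] d now [  0.97    1.209 114.654] d after [  0.97    1.225 114.653] w 70.06773252092022 g 0.0 F [0.314 0.043 0.07 ] M [0.082 0.041 0.039] q [ 0.588  0.397  1.671  0.     1.074 -1.076]
```

View pics/a.png

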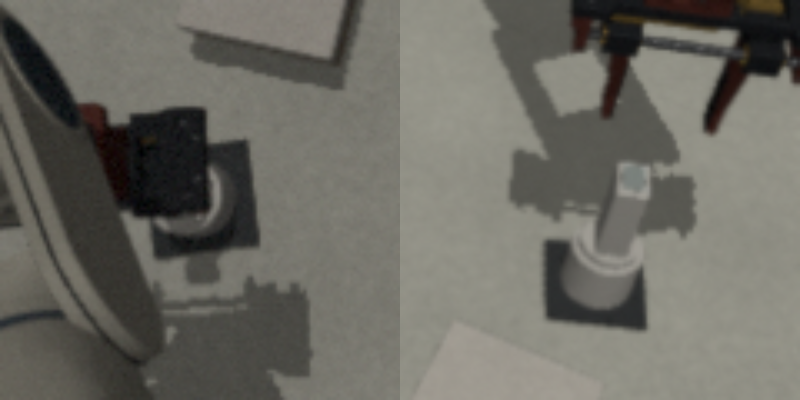

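The fingers, at (608,110) and (710,125) in the right half, straddle the thermometer's top at (632,178). I'll descend and grip it.

To row units: 25 mm / 800 = 0.0313, 1.2 mm / 800 = 0.0015.

```bash
echo '[[[0.0013,0.0015,0.0313],[0,0,0]],[[0,0,0.0313],[0,0,0]],[[0,0,0.0313],[0,0,0]],[[0,0,0.0313],[0,0,0]],[[0,0,0.0188],[0,0,0]]]' > mv.in && python3 jog.py mv.in
echo '[[[0,0,0],[0,0,0]],[[0,0,0],[0,0,0]],[[0,0,0],[0,0,0]],[[0,0,0],[0,0,0]],[[0,0,0],[0,0,0]]]' > mv.in && python3 jog.py mv.in 10
echo '[[[0,0,0],[0,0,0]],[[0,0,0],[0,0,0]],[[0,0,0],[0,0,0]],[[0,0,0],[0,0,0]],[[0,0,0],[0,0,0]]]' > mv.in && python3 jog.py mv.in
```

```text
t: 2.53
ee_pos: [494.1, 349.3, 122.3]
orientation: [0.154, -3.135, 0.002]
ft_force: [-1.0, -1.0, -0.4]
width: 69.9
grasp_force: 0.0
t: 2.95
ee_pos: [497.0, 349.4, 126.2]
orientation: [-0.151, 3.136, 0.002]
ft_force: [0.6, -0.3, -0.3]
width: 40.1
grasp_force: 0.0
t: 3.37
ee_pos: [496.8, 348.8, 125.5]
orientation: [-0.151, 3.137, 0.001]
ft_force: [-1.2, -0.8, 5.2]
width: 27.8
grasp_force: 30.0
```

To row units: -25 mm / 800 = -0.0313, -20 mm / 800 = -0.025.

```bash
echo '[[[0,0,-0.0125],[0,0,0]],[[0,0,-0.025],[0,0,0]],[[0,0,-0.025],[0,0,0]],[[0,0,-0.0313],[0,0,0]],[[0,0,-0.0313],[0,0,0]]]' > mv.in && python3 jog.py mv.in
echo '[[[0,0,-0.0313],[0,0,0]],[[0,0,-0.0313],[0,0,0]],[[0,0,-0.0313],[0,0,0]],[[0,0,-0.0188],[0,0,0]],[[0,0,0],[0,0,0]]]' > mv.in && python3 jog.py mv.in
python3 go.py 532.2 -14 316 95.5
```

```text
t: 3.78
ee_pos: [496.0, 348.3, 225.6]
orientation: [0.151, -3.137, 0.001]
ft_force: [0.0, -0.3, -0.7]
width: 27.6
grasp_force: 30.0
t: 4.2
ee_pos: [497.8, 349.5, 319.0]
orientation: [-0.151, 3.132, 0.005]
ft_force: [0.3, 0.4, -1.6]
width: 27.6
grasp_force: 30.0
t 4.2 tcp [497.754 349.519 318.973] yaw 95.50707148461791 rot [0.003 0.006 0.   ] d now [   0.61  -365.154    1.805] d after [   0.554 -365.147    2.973] w 27.558842343319778 g 29.997147023677826 F [ 0.266  0.411 -1.646] M [ 0.049 -0.018  0.005] q [ 0.593  0.317  1.596  0.     1.222 -1.074]
```

To row units: -30 mm / 800 = -0.0375, -25 mm / 800 = -0.0313.

```bash
echo '[[[0,-0.0188,0],[0,0,0]],[[0,-0.0313,0],[0,0,0]],[[0,-0.0375,0],[0,0,0]],[[0,-0.0375,0],[0,0,0]],[[0,-0.0375,0],[0,0,0]]]' > mv.in && python3 jog.py mv.in
echo '[[[0,-0.0375,0],[0,0,0]],[[0,-0.0375,0],[0,0,0]],[[0,-0.0375,0],[0,0,0]],[[0,-0.0375,0],[0,0,0]],[[0,-0.0375,0],[0,0,0]]]' > mv.in && python3 jog.py mv.in
echo '[[[0,-0.0375,0],[0,0,0]],[[0,-0.0313,0],[0,0,0]],[[0,-0.025,0],[0,0,0]],[[0,-0.0125,0],[0,0,0]],[[0,0,0],[0,0,0]]]' > mv.in && python3 jog.py mv.in
echo '[[[0,0,0],[0,0,0]],[[0,0,0],[0,0,0]],[[0,0,0],[0,0,0]]]' > mv.in && python3 jog.py mv.in
python3 go.py 532.2 -14 316 95.5
python3 - <<'E'
from h import *
for n,c in(('top',(321,225)),('scene',(311,140))):
    d=cam(n);x,y=c;cv2.imwrite(f'pics/a_{n}.png',cv2.resize(d['img'][y-60:y+60,x-60:x+60,::-1],(400,400)))
a=np.hstack([cv2.imread(f'pics/a_{n}.png') for n in('top','scene')]);cv2.imwrite('pics/b.png',a)
E
```

```text
t: 4.62
ee_pos: [507.7, 217.0, 312.7]
orientation: [0.152, -3.135, 0.002]
ft_force: [0.1, 0.7, -1.9]
width: 27.8
grasp_force: 30.0
t: 5.03
ee_pos: [521.9, 67.7, 312.9]
orientation: [0.151, -3.135, 0.001]
ft_force: [0.6, 0.4, -1.6]
width: 28.0
grasp_force: 30.0
t: 5.45
ee_pos: [530.6, -16.7, 313.3]
orientation: [0.147, -3.136, 0.0]
ft_force: [0.7, 0.4, -1.6]
width: 27.9
grasp_force: 30.0
t: 5.7
ee_pos: [531.2, -13.6, 314.4]
orientation: [0.153, -3.137, -0.0]
ft_force: [0.6, 0.6, -2.1]
width: 27.8
grasp_force: 30.0
t 5.7 tcp [531.232 -13.635 314.414] yaw 95.58417159868351 rot [ 0.    -0.     0.001] d now [-0.927 -0.457 -1.586] d after [-0.928 -0.456 -1.586] w 27.822083061264617 g 29.997267723083496 F [ 0.576  0.606 -2.058] M [ 0.018  0.059 -0.016] q [-0.048  0.202  1.761  0.     1.179 -1.717]
```

View pics/b.png

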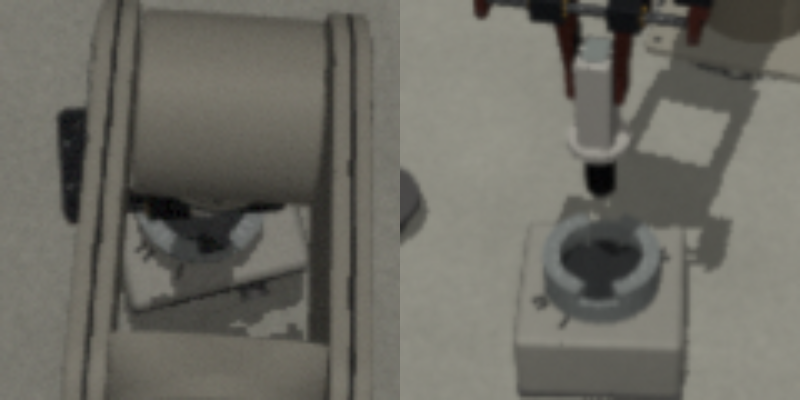

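In the scene half, the nose at (600,185) points straight down over the chamber, which is centred at (600,260). I'll hold it there, then carry it back.

To row units: 30 mm / 800 = 0.0375, 25 mm / 800 = 0.0313.

```bash
for i in 1 2 3; do echo '[[[0,0,0],[0,0,0]],[[0,0,0],[0,0,0]],[[0,0,0],[0,0,0]],[[0,0,0],[0,0,0]],[[0,0,0],[0,0,0]]]' > mv.in && python3 jog.py mv.in | tail -1; done
echo '[[[0,0.0188,0],[0,0,0]],[[0,0.0313,0],[0,0,0]],[[0,0.0375,0],[0,0,0]],[[0,0.0375,0],[0,0,0]],[[0,0.0375,0],[0,0,0]]]' > mv.in && python3 jog.py mv.in|tail -1
echo '[[[0,0.0375,0],[0,0,0]],[[0,0.0375,0],[0,0,0]],[[0,0.0375,0],[0,0,0]],[[0,0.0375,0],[0,0,0]],[[0,0.0375,0],[0,0,0]]]' > mv.in && python3 jog.py mv.in|tail -1
echo '[[[0,0.0375,0],[0,0,0]],[[0,0.0313,0],[0,0,0]],[[0,0.025,0],[0,0,0]],[[0,0.01,0],[0,0,0]],[[0,0,0],[0,0,0]]]' > mv.in && python3 jog.py mv.in|tail -1
echo '[[[0,0,0],[0,0,0]],[[0,0,0],[0,0,0]],[[0,0,0],[0,0,0]]]' > mv.in && python3 jog.py mv.in
python3 go.py 496.8 348.8 216 95.5
```

```text
grasp_force: 30.0
grasp_force: 30.0
grasp_force: 30.0
grasp_force: 30.0
grasp_force: 30.0
grasp_force: 30.0
t: 8.55
ee_pos: [496.9, 345.4, 314.7]
orientation: [0.149, -3.138, 0.001]
ft_force: [0.2, -0.9, -2.0]
width: 27.7
grasp_force: 30.0
t 8.55 tcp [496.868 345.418 314.712] yaw 95.437749538522 rot [-0.    -0.    -0.001] d now [-0.264  3.409 98.71 ] d after [-0.257  3.373 98.712] w 27.692695514063516 g 29.997112154960632 F [ 0.212 -0.917 -1.984] M [ 0.042  0.054 -0.011] q [ 0.588  0.319  1.603 -0.     1.219 -1.078]
```

To row units: 30 mm / 800 = 0.0375, 25 mm / 800 = 0.0313.

```bash
echo '[[[0,0.0043,0.025],[0,0,0]],[[0,0,0.0375],[0,0,0]],[[0,0,0.0375],[0,0,0]],[[0,0,0.0313],[0,0,0]],[[0,0,0.025],[0,0,0]]]' > mv.in && python3 jog.py mv.in|tail -1
echo '[[[0,0,0],[0,0,0]],[[0,0,0],[0,0,0]],[[0,0,0],[0,0,0]]]' > mv.in && python3 jog.py mv.in|tail -1
python3 go.py 496.8 348.8 127 95.5
python3 - <<'E'
from h import *
for n,c in(('top',(192,237)),('scene',(430,175))):
    d=cam(n);x,y=c;cv2.imwrite(f'pics/a_{n}.png',cv2.resize(d['img'][y-50:y+50,x-50:x+50,::-1],(400,400)))
a=np.hstack([cv2.imread(f'pics/a_{n}.png') for n in('top','scene')]);cv2.imwrite('pics/c.png',a)
E
```

```text
grasp_force: 30.0
grasp_force: 30.0
t 9.22 tcp [497.266 350.018 191.093] yaw 95.46934853444452 rot [ 0.001  0.002 -0.001] d now [ 0.686 -1.221 64.091] d after [ 0.58  -1.167 64.093] w 27.73434630171141 g 29.997196197509766 F [-0.917 -0.368 -0.837] M [-0.005 -0.01   0.042] q [ 0.594  0.456  1.706 -0.     0.979 -1.072]
```

View pics/c.png

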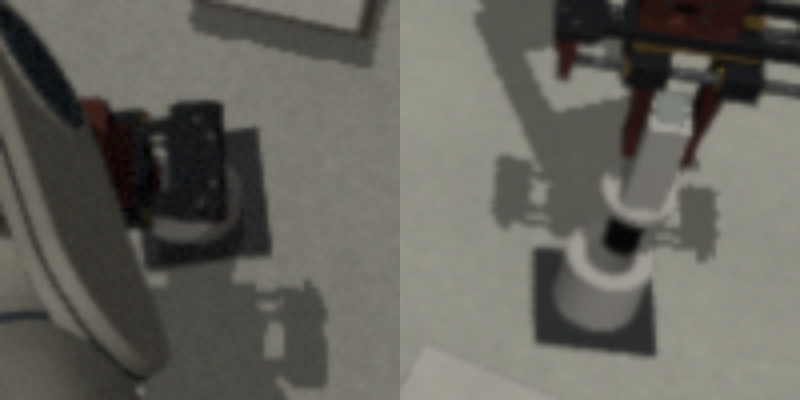

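The nose at (622,236) sits over the stand's bore at (610,262), in line with the stand's axis. Lowering it now.

To row units: 12 mm / 800 = 0.015, 10 mm / 800 = 0.0125.

```bash
echo '[[[0,-0.0013,0.0125],[0,0,0]],[[0,0,0.015],[0,0,0]],[[0,0,0.015],[0,0,0]],[[0,0,0.015],[0,0,0]],[[0,0,0.0125],[0,0,0]]]' > mv.in && python3 jog.py mv.in
echo '[[[0,0,0.0063],[0,0,0]],[[0,0,0.0025],[0,0,0]],[[0,0,0],[0,0,0]],[[0,0,0],[0,0,0]]]' > mv.in && python3 jog.py mv.in
python3 go.py 496.8 348.8 126 95.5
```

```text
t: 9.73
ee_pos: [495.7, 348.6, 131.7]
orientation: [0.151, -3.136, 0.001]
ft_force: [-0.7, 0.8, -1.5]
width: 28.2
grasp_force: 30.0
t: 10.07
ee_pos: [496.5, 349.2, 126.4]
orientation: [-0.151, 3.138, -0.0]
ft_force: [-0.4, 0.0, -1.6]
width: 28.2
grasp_force: 30.0
t 10.07 tcp [496.466 349.158 126.429] yaw 95.51748693065774 rot [-0.  0.  0.] d now [-0.298 -0.388  0.429] d after [-0.298 -0.388  0.429] w 28.161055320580225 g 29.99726951122284 F [-0.387  0.019 -1.555] M [0.001 0.002 0.02 ] q [ 0.593  0.542  1.741 -0.     0.858 -1.074]
```

```bash
echo '[[[0,0,0.0013],[0,0,0]],[[0,0,0],[0,0,0]],[[0,0,0],[0,0,0]]]' > mv.in && python3 jog.py mv.in|sed -n '2p;4p'
echo '[[[0,0,0],[0,0,0]],[[0,0,0],[0,0,0]],[[0,0,0],[0,0,0]],[[0,0,0],[0,0,0]],[[0,0,0],[0,0,0]]]' > mv.in && python3 jog.py mv.in 70
echo '[[[0,0,0],[0,0,0]],[[0,0,-0.0125],[0,0,0]],[[0,0,-0.0313],[0,0,0]],[[0,0,-0.0375],[0,0,0]],[[0,0,-0.0438],[0,0,0]]]' > mv.in && python3 jog.py mv.in|tail -2
echo '[[[0,0,-0.0375],[0,0,0]],[[0,0,-0.025],[0,0,0]],[[0,0,0],[0,0,0]]]' > mv.in && python3 jog.py mv.in|tail -2
python3 go.py 451.5 -285.7 260 89.5
python3 - <<'E'
from h import *
d=cam('scene');cv2.imwrite('pics/d.png',cv2.resize(d['img'][125:225,380:480,::-1],(400,400)))
E
```

```text
ee_pos: [496.5, 349.1, 125.7]
ft_force: [0.2, 0.6, -1.3]
t: 10.73
ee_pos: [496.5, 349.1, 125.8]
orientation: [-0.151, 3.138, 0.0]
ft_force: [1.2, 0.0, -0.0]
width: 57.6
grasp_force: 0.0
width: 70.1
grasp_force: 0.0
width: 70.1
grasp_force: 0.0
t 11.4 tcp [498.485 350.501 281.766] yaw 95.51664510600409 rot [0.005 0.008 0.105] d now [ 108.078 -628.827   18.138] d after [  41.431 -636.587   21.766] w 70.10749784943438 g 0.0 F [0.564 0.704 0.509] M [ 0.078  0.013 -0.005] q [ 0.593  0.352  1.634 -0.     1.146 -1.074]
```

View pics/d.png

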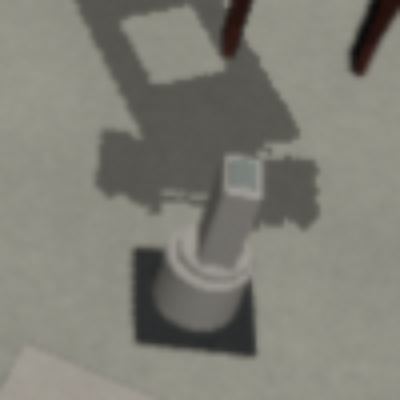

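The thermometer stands upright in its stand, with its flange on the rim at (210,260). On to the lid.

To row units: -32 mm / 800 = -0.04, -22 mm / 800 = -0.0275, 0.105 rad / 4 = 0.0263.

```bash
echo '[[[0,0,0],[0,0,0.0263]],[[0.0025,-0.0275,0],[0,0,0]],[[0.0025,-0.04,0],[0,0,0]],[[0.0025,-0.04,0],[0,0,0]],[[0.0025,-0.04,0],[0,0,0]]]' > mv.in && python3 jog.py mv.in|tail -1
for i in 1; do echo '[[[0.0025,-0.04,0],[0,0,0]],[[0.0025,-0.04,0],[0,0,0]],[[0.0025,-0.04,0],[0,0,0]],[[0.0025,-0.04,0],[0,0,0]],[[0.0025,-0.04,0],[0,0,0]]]' > mv.in && python3 jog.py mv.in|tail -1; echo '[[[0.0025,-0.04,0],[0,0,0]],[[0.0025,-0.04,0],[0,0,0]],[[0.0025,-0.04,0],[0,0,0]],[[0.0025,-0.04,0],[0,0,0]],[[0.0025,-0.04,0],[0,0,0]]]' > mv.in && python3 jog.py mv.in|tail -1; done
echo '[[[0.0025,-0.04,0],[0,0,0]],[[0.0025,-0.04,0],[0,0,0]],[[0.0025,-0.04,0],[0,0,0]],[[0.0025,-0.04,0],[0,0,0]],[[0.0025,-0.04,0],[0,0,0]]]' > mv.in && python3 jog.py mv.in|tail -1
echo '[[[0.0025,-0.025,0],[0,0,0]],[[0,-0.0125,0],[0,0,0]],[[0,0,0],[0,0,0]],[[0,0,0],[0,0,0]],[[0,0,0],[0,0,0]]]' > mv.in && python3 jog.py mv.in|tail -1
python3 go.py 451.5 -285.7 59 89.5
```

```text
grasp_force: 0.0
grasp_force: 0.0
grasp_force: 0.0
grasp_force: 0.0
grasp_force: 0.0
t 13.53 tcp [ 450.637 -277.27   275.121] yaw 89.5337571702535 rot [ 0.001 -0.001  0.001] d now [ -1.159  -8.654 216.111] d after [ -0.937  -8.422 216.121] w 69.85562258423933 g 0.0 F [-0.317 -0.586 -0.052] M [0.032 0.008 0.001] q [-0.574  0.241  1.807  0.     1.095 -2.137]
```

To row units: 30 mm / 800 = 0.0375, 25 mm / 800 = 0.0313.

```bash
echo '[[[-0.0013,-0.0106,0.0313],[0,0,0]],[[0,0,0.0375],[0,0,0]],[[0,0,0.0375],[0,0,0]],[[0,0,0.0375],[0,0,0]],[[0,0,0.0375],[0,0,0]]]' > mv.in && python3 jog.py mv.in|tail -1
echo '[[[0,0,0.025],[0,0,0]],[[0,0,0.0125],[0,0,0]],[[0,0,0],[0,0,0]],[[0,0,0],[0,0,0]],[[0,0,0],[0,0,0]]]' > mv.in && python3 jog.py mv.in|tail -1
python3 go.py 451.5 -285.7 60 89.5
```

```text
grasp_force: 0.0
grasp_force: 0.0
t 14.37 tcp [ 452.776 -287.178  102.01 ] yaw 89.5358258782879 rot [-0.001  0.002  0.001] d now [ 1.362  1.515 42.006] d after [ 1.289  1.467 42.01 ] w 70.04738531294817 g 0.0 F [-0.175  0.757  0.109] M [0.024 0.019 0.033] q [-0.587  0.498  1.912  0.     0.73  -2.15 ]
```

To row units: 12 mm / 800 = 0.015, 10 mm / 800 = 0.0125.

```bash
echo '[[[0,0,0],[0,0,0]],[[0,0,0],[0,0,0]]]' > mv.in && python3 jog.py mv.in|sed -n 2p
echo '[[[0.0009,0.0013,0.015],[0,0,0]],[[0,0,0.015],[0,0,0]],[[0,0,0.0125],[0,0,0]],[[0,0,0.0075],[0,0,0]],[[0,0,0.0025],[0,0,0]]]' > mv.in && python3 jog.py mv.in|sed -n 2,4p
echo '[[[0,0,0],[0,0,0]],[[0,0,0],[0,0,0]],[[0,0,0],[0,0,0]],[[0,0,0],[0,0,0]]]' > mv.in && python3 jog.py mv.in|sed -n 2,4p
python3 go.py 451.5 -285.7 60 89.5
```

```text
ee_pos: [452.6, -287.5, 102.0]
ee_pos: [450.4, -285.7, 57.4]
orientation: [-0.014, -3.14, -0.002]
ft_force: [-0.3, 0.3, -0.1]
ee_pos: [451.4, -286.3, 59.1]
orientation: [0.014, 3.141, -0.001]
ft_force: [-0.5, 0.4, 0.0]
t 15.28 tcp [ 451.386 -286.263   59.075] yaw 89.49627494198828 rot [-0.     0.001 -0.   ] d now [-0.11   0.564 -0.925] d after [-0.109  0.564 -0.925] w 69.86175641457754 g 0.0 F [-0.461  0.368  0.014] M [-0.019 -0.017  0.026] q [-0.587  0.572  1.925 -0.     0.644 -2.149]
```

```bash
echo '[[[0,0,0],[0,0,0]],[[0,0,0],[0,0,0]],[[0,0,0],[0,0,0]],[[0,0,0],[0,0,0]],[[0,0,0],[0,0,0]]]' > mv.in && python3 jog.py mv.in 5|tail -2
echo '[[[0,0,0],[0,0,0]],[[0,0,0],[0,0,0]],[[0,0,0],[0,0,0]],[[0,0,0],[0,0,0]],[[0,0,0],[0,0,0]]]' > mv.in && python3 jog.py mv.in|tail -2
echo '[[[0,0,0],[0,0,0]],[[0,0,0],[0,0,0]],[[0,0,0],[0,0,0]]]' > mv.in && python3 jog.py mv.in
python3 go.py 451.5 -285.7 60 89.5
```

```text
width: 40.2
grasp_force: 0.0
width: 13.9
grasp_force: 30.0
t: 16.37
ee_pos: [451.0, -286.0, 58.6]
orientation: [-0.014, -3.141, -0.0]
ft_force: [0.1, -0.6, -1.9]
width: 13.8
grasp_force: 30.0
t 16.37 tcp [ 451.043 -286.035   58.604] yaw 89.49189035653468 rot [ 0. -0. -0.] d now [-0.454  0.339 -1.396] d after [-0.454  0.339 -1.396] w 13.817382711439686 g 29.992515742778778 F [ 0.088 -0.578 -1.869] M [-0.031 -0.056  0.027] q [-0.587  0.573  1.926  0.     0.644 -2.149]
```

To row units: -25 mm / 800 = -0.0313, -15 mm / 800 = -0.0188.

```bash
echo '[[[0,0,-0.01],[0,0,0]],[[0,0,-0.0188],[0,0,0]],[[0,0,-0.0313],[0,0,0]],[[0,0,-0.0313],[0,0,0]],[[0,0,-0.0313],[0,0,0]]]' > mv.in && python3 jog.py mv.in|tail -2
echo '[[[0,0,-0.0313],[0,0,0]],[[0,0,-0.0313],[0,0,0]],[[0,0,-0.015],[0,0,0]],[[0,0,0],[0,0,0]],[[0,0,0],[0,0,0]]]' > mv.in && python3 jog.py mv.in|tail -2
echo '[[[0,0,0],[0,0,-0.0225]],[[0,0,0],[0,0,-0.0225]],[[0,0,0],[0,0,-0.025]],[[0,0,0],[0,0,0]],[[0,0,0],[0,0,0]]]' > mv.in && python3 jog.py mv.in|tail -2
python3 go.py 532.2 -14 219 105.5
```

```text
width: 13.6
grasp_force: 30.0
width: 13.7
grasp_force: 30.0
width: 13.7
grasp_force: 30.0
t 17.62 tcp [ 450.339 -285.569  217.33 ] yaw 105.37243927651163 rot [ 0.002 -0.002 -0.002] d now [-150.921  240.155   -1.452] d after [-151.458  239.816   -1.67 ] w 13.652576160518173 g 29.992413818836212 F [-0.14   0.039 -2.814] M [0.028 0.004 0.025] q [-0.587  0.319  1.849  0.     0.975 -2.427]
```

To row units: 24 mm / 800 = 0.03, -15 mm / 800 = -0.0188.

```bash
echo '[[[-0.01,0.0163,0],[0,0,0]],[[-0.0188,0.03,0],[0,0,0]],[[-0.0188,0.03,0],[0,0,0]],[[-0.0188,0.03,0],[0,0,0]],[[-0.0188,0.03,0],[0,0,0]]]' > mv.in && python3 jog.py mv.in|tail -2
echo '[[[-0.0188,0.03,0],[0,0,0]],[[-0.0188,0.03,0],[0,0,0]],[[-0.0188,0.03,0],[0,0,0]],[[-0.0188,0.03,0],[0,0,0]],[[-0.015,0.0238,0],[0,0,0]]]' > mv.in && python3 jog.py mv.in|tail -2
echo '[[[-0.01,0.0138,0],[0,0,0]],[[-0.0038,0.0063,0],[0,0,0]],[[0,0,0],[0,0,0]],[[0,0,0],[0,0,0]],[[0,0,0],[0,0,0]]]' > mv.in && python3 jog.py mv.in|tail -2
echo '[[[0,0,0],[0,0,0]],[[0,0,0],[0,0,0]]]' > mv.in && python3 jog.py mv.in|tail -1
python3 go.py 532.2 -14 219 105.5
python3 - <<'E'
from h import *
for n,c in(('top',(321,225)),('scene',(311,150))):
    d=cam(n);x,y=c;cv2.imwrite(f'pics/r_{n}.png',d['img'][:,:,::-1]);cv2.imwrite(f'pics/a_{n}.png',cv2.resize(d['img'][y-40:y+40,x-40:x+40,::-1],(400,400)))
a=np.hstack([cv2.imread(f'pics/a_{n}.png') for n in('top','scene')]);cv2.imwrite('pics/e.png',np.clip(a*1.5,0,255).astype(np.uint8))
E
```

```text
width: 14.2
grasp_force: 30.0
width: 13.6
grasp_force: 30.0
width: 14.0
grasp_force: 30.0
grasp_force: 30.0
t 19.03 tcp [532.08  -15.289 218.681] yaw 105.45245775711325 rot [-0.    -0.    -0.001] d now [-0.459  1.211 -0.319] d after [-0.46   1.211 -0.319] w 13.724310040211988 g 29.992627501487732 F [-0.233  0.642 -1.919] M [ 0.051  0.005 -0.03 ] q [-0.051  0.315  1.852 -0.     0.975 -1.891]
```

View pics/e.png

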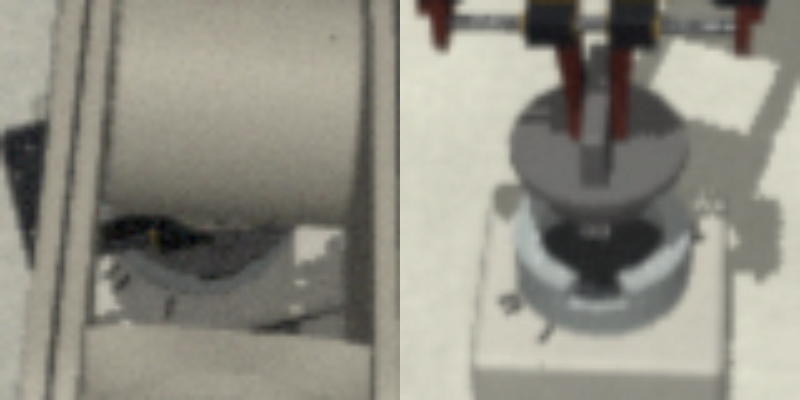

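In the scene half, the lid hangs level over the collar. Its disc is centred at (600,145) and its lug at (597,228) faces the -x slot at (600,285). I'll lower it slowly while watching the force.

To row units: 10 mm / 800 = 0.0125, 1.2 mm / 800 = 0.0015.

```bash
echo '[[[-0.0005,0.0015,0.0075],[0,0,0]],[[0,0,0.0125],[0,0,0]],[[0,0,0.0125],[0,0,0]],[[0,0,0.0075],[0,0,0]],[[0,0,0.0025],[0,0,0]]]' > mv.in && python3 jog.py mv.in|sed -n 2,4p
echo '[[[0,0,0],[0,0,0]],[[0,0,0],[0,0,0]],[[0,0,0.0025],[0,0,0]],[[0,0,0.0025],[0,0,0]],[[0,0,0.0013],[0,0,0]]]' > mv.in && python3 jog.py mv.in|sed -n 2,4p
echo '[[[0,0,0.0025],[0,0,0]],[[0,0,0.0013],[0,0,0]],[[0,0,0],[0,0,0]],[[0,0,0],[0,0,0]]]' > mv.in && python3 jog.py mv.in|sed -n 2,4p
python3 go.py 532.2 -14 177 105.5
```

```text
ee_pos: [531.3, -13.1, 182.7]
orientation: [0.424, -3.11, -0.001]
ft_force: [0.1, -0.3, -1.5]
ee_pos: [532.4, -13.1, 179.7]
orientation: [-0.425, 3.112, -0.0]
ft_force: [-1.1, 0.1, -1.7]
ee_pos: [532.1, -13.2, 176.5]
orientation: [0.425, -3.112, -0.0]
ft_force: [-0.6, -0.1, -2.4]
t 20.3 tcp [532.145 -13.16  176.53 ] yaw 105.53988774135138 rot [ 0.    -0.     0.001] d now [ 0.173 -0.824 -0.47 ] d after [ 0.172 -0.824 -0.47 ] w 13.808711958180004 g 29.991323947906494 F [-0.609 -0.061 -2.395] M [-0.084  0.124 -0.007] q [-0.047  0.375  1.882 -0.     0.885 -1.889]
```

To row units: 3 mm / 800 = 0.0038, -0.6 mm / 800 = -0.0008.

```bash
echo '[[[0,-0.0008,0.0038],[0,0,0]],[[0,0,0.0038],[0,0,0]],[[0,0,0.0038],[0,0,0]],[[0,0,0],[0,0,0]],[[0,0,0],[0,0,0]]]' > mv.in && python3 jog.py mv.in|sed -n 2,4p
echo '[[[0,0,0.0038],[0,0,0]],[[0,0,0.0038],[0,0,0]],[[0,0,0],[0,0,0]],[[0,0,0],[0,0,0]]]' > mv.in && python3 jog.py mv.in|sed -n 2,4p
python3 go.py 532.2 -14 152 105.5
```

```text
ee_pos: [532.4, -13.6, 167.3]
orientation: [0.424, -3.112, -0.0]
ft_force: [0.1, 1.2, -1.8]
ee_pos: [532.1, -13.7, 161.2]
orientation: [0.425, -3.112, -0.0]
ft_force: [-1.9, -0.2, -3.3]
t 21.05 tcp [532.133 -13.7   161.22 ] yaw 105.53831570215635 rot [ 0.    -0.001  0.001] d now [ 0.007 -0.309  9.22 ] d after [ 0.016 -0.307  9.22 ] w 13.92540490674306 g 29.99172180891037 F [-1.902 -0.235 -3.327] M [-0.135  0.379 -0.016] q [-0.048  0.398  1.891 -0.     0.853 -1.89 ]
```

To row units: 3 mm / 800 = 0.0038, 0.6 mm / 800 = 0.0008.

```bash
echo '[[[0.0008,0,0.0038],[0,0,0]],[[0,0,0.0038],[0,0,0]],[[0,0,0],[0,0,0]],[[0,0,0],[0,0,0]]]' > mv.in && python3 jog.py mv.in|sed -n 2,4p
echo '[[[0,0,0.0025],[0,0,0]],[[0,0,0.0013],[0,0,0]],[[0,0,0],[0,0,0]],[[0,0,0],[0,0,0]]]' > mv.in && python3 jog.py mv.in|sed -n 2,4p
python3 go.py 532.2 -14 152 105.5
```

```text
ee_pos: [532.0, -13.8, 155.5]
orientation: [-0.425, 3.113, 0.0]
ft_force: [-0.4, -0.5, -2.3]
ee_pos: [532.0, -13.9, 152.6]
orientation: [-0.425, 3.113, -0.0]
ft_force: [0.2, -0.3, -2.0]
t 21.72 tcp [532.02  -13.859 152.619] yaw 105.53964762187528 rot [-0.     0.     0.001] d now [-0.136 -0.184  0.619] d after [-0.136 -0.184  0.619] w 14.037320299248174 g 29.99230831861496 F [ 0.192 -0.344 -1.977] M [-0.027  0.163 -0.018] q [-0.048  0.411  1.897  0.     0.834 -1.89 ]
```

To row units: 1 mm / 800 = 0.0013, 0.5 mm / 800 = 0.0006.

```bash
echo '[[[0,0,0.0013],[0,0,0]],[[0,0,0.0006],[0,0,0]],[[0,0,0],[0,0,0]],[[0,0,0],[0,0,0]]]' > mv.in && python3 jog.py mv.in|sed -n 2,4p
echo '[[[0,0,0.0006],[0,0,0]],[[0,0,0],[0,0,0]],[[0,0,0],[0,0,0]]]' > mv.in && python3 jog.py mv.in|sed -n 2,4p
```

```text
ee_pos: [532.0, -13.9, 151.6]
orientation: [-0.425, 3.112, -0.0]
ft_force: [-3.3, -1.5, 4.3]
ee_pos: [532.1, -13.9, 151.6]
orientation: [-0.424, 3.112, -0.0]
ft_force: [-4.8, -0.8, 9.4]
```

Seated: TCP z is 151.6, as predicted, with 9 N upward. Now I'll twist it clockwise by 0.52 rad.

The manual's scale: shifts go in shares of 800 mm and turns go in shares of 4 rad. Converting my numbers, 0.06 rad / 4 = 0.015.

```bash
echo '[[[0,0,0],[0,0,0.015]],[[0,0,0],[0,0,0.015]],[[0,0,0],[0,0,0.015]],[[0,0,0],[0,0,0.015]],[[0,0,0],[0,0,0.015]]]' > mv.in && python3 jog.py mv.in|sed -n 2,6p
python3 go.py 532.2 -14 151.6 75.5
echo '[[[0,0,0],[0,0,0.015]],[[0,0,0],[0,0,0.015]],[[0,0,0],[0,0,0.015]],[[0,0,0],[0,0,0.01]],[[0,0,0],[0,0,0]]]' > mv.in && python3 jog.py mv.in|sed -n 2,6p
echo '[[[0,0,0],[0,0,0]],[[0,0,0],[0,0,0]],[[0,0,0],[0,0,0]],[[0,0,0],[0,0,0]],[[0,0,0],[0,0,0]]]' > mv.in && python3 jog.py mv.in|tail -2
python3 go.py 532.2 -14 151.6 75.5
python3 - <<'E'
from h import *
for n,c in(('top',(321,225)),('scene',(311,155))):
    d=cam(n);x,y=c;cv2.imwrite(f'pics/a_{n}.png',cv2.resize(d['img'][y-35:y+35,x-35:x+35,::-1],(400,400),interpolation=cv2.INTER_CUBIC))
a=np.hstack([cv2.imread(f'pics/a_{n}.png') for n in('top','scene')]);cv2.imwrite('pics/f.png',np.clip(a*1.5,0,255).astype(np.uint8))
E
```

```text
ee_pos: [532.4, -13.2, 151.6]
orientation: [0.049, 3.14, 0.001]
ft_force: [-3.0, 5.3, 9.2]
width: 13.5
grasp_force: 30.1
t 22.72 tcp [532.421 -13.224 151.568] yaw 88.22473401712574 rot [0.001 0.001 0.222] d now [ 0.197 -0.783 -0.033] d after [ 0.02  -0.807 -0.032] w 13.524744973654066 g 30.074226558208466 F [-2.96   5.303  9.167] M [0.805 0.517 0.473] q [-0.048  0.413  1.897  0.001  0.83  -1.588]
ee_pos: [532.9, -12.9, 151.6]
orientation: [0.392, 3.115, 0.002]
ft_force: [-1.0, 6.7, 6.4]
width: 14.0
grasp_force: 30.0
width: 13.9
grasp_force: 30.0
t 23.55 tcp [532.919 -12.883 151.584] yaw 75.77276473928248 rot [0.002 0.002 0.005] d now [ 0.422 -1.259 -0.019] d after [ 0.416 -1.261 -0.016] w 13.871598538622333 g 30.022501945495605 F [-1.382  5.725  6.328] M [0.966 0.351 0.302] q [-0.047  0.413  1.897  0.002  0.83  -1.371]
```

View pics/f.png

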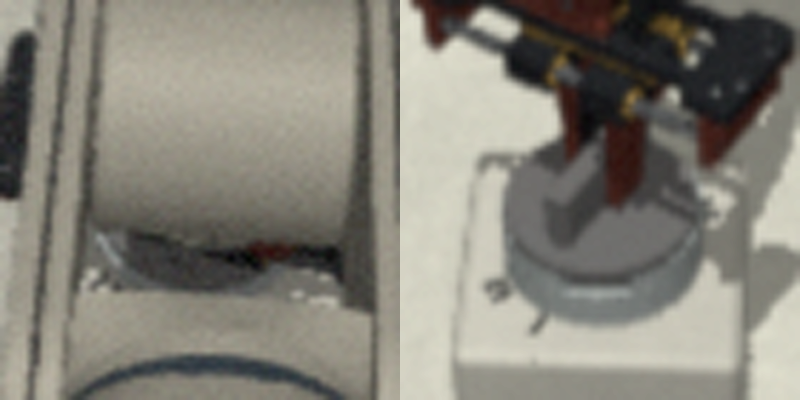

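The lid lies flush on the rim, with the bar's near end at (560,240) pointing toward the single mark at (540,325). I'll check the bar's angle numerically by projecting its end corners.

```bash
python3 - <<'E'
from h import *
d=cam('scene')
for yaw in(-22,-14.5,-7):
    a=np.radians(yaw); R=np.array([[np.cos(a),-np.sin(a)],[np.sin(a),np.cos(a)]])
    # bar's free end, far (+x) from the robot
    X=[[*(R@[40,s]+[532.2,-14]),z] for s in(-7,7) for z in(130,166)]
    m=[[532.2+61*np.cos(np.radians(-14.5)),-14+61*np.sin(np.radians(-14.5)),86]]
    print(yaw,((px(d,X+m)-[276,120])*400/70+[400,0]).round().astype(int).tolist())
E
python3 go.py 532.2 -14 151.6 75.5
```

```text
-22 [[536, 225], [532, 175], [557, 238], [554, 189], [535, 320]]
-14.5 [[543, 231], [540, 181], [566, 242], [563, 192], [535, 320]]
-7 [[551, 235], [548, 186], [576, 244], [574, 195], [535, 320]]
t 23.7 tcp [532.9   -12.872 151.572] yaw 75.76885332148721 rot [0.002 0.002 0.005] d now [ 0.402 -1.265 -0.031] d after [ 0.396 -1.267 -0.028] w 13.568362622992085 g 30.02259850502014 F [-0.359  5.54   7.006] M [0.95  0.356 0.349] q [-0.047  0.413  1.897  0.002  0.83  -1.371]
```

```bash
echo '[[[0,0,0],[0,0,0]],[[0,0,0],[0,0,0]],[[0,0,0],[0,0,0]],[[0,0,0],[0,0,0]],[[0,0,0],[0,0,0]]]' > mv.in && python3 jog.py mv.in|tail -2
python3 -c "
from workcell import ctrl, vision, sensors, workorder
print(workorder.close_job())"
```

```text
width: 13.6
grasp_force: 30.0
the job is handed in; nothing more can be done
None
```

I handed the job in at about 24 s: the thermometer was held over the chamber and is back in its stand, and the lid is fully down, turned about 30° clockwise to the single mark and still gripped. The verdict wasn't shown, and the ring angle can't be read directly, so I checked the bar's angle only in the camera image, to within about 5°.

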